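# Eject a spare hinge leaf and hold it knuckle-to-knuckle at the hinge post

### The arm

A 6-joint arm with a two-finger parallel gripper is mounted at the origin on the work surface. World frame = base frame: x ahead of the robot, y to its left, z up, the work surface at z = 0. Lengths are in m, angles in rad, forces in N, time in s.
With the tool pointing down it reaches from about 0.25 to 0.725 m from the base axis. Payload 9.7 kg.
Tool frame: the origin (TCP) lies midway between the tips of the shut fingers; the grasp point (between the pads) lies 19 mm behind it (env.grip_depth is the distance from the TCP to the grasp point, in m); z points along the fingers, y is the line along which they close (so a half turn about z gives the same grasp; the last joint's range is limited). The gripper opens to 85 mm and grips with 20 to 120 N. Pads are 22 mm wide; open, the fingers measure 114 mm over their backs; the gripper's body (76 mm by 85 mm) begins 54 mm behind the grasp point. The pads swing forward as they close: fully open they stand 13 mm farther back than shut.
Start: joints at [-1.183, 0.087, 0.176, 1.66, 0, 1.571], TCP at [0.208, -0.509, 0.231] pointing down, gripper open.
Joint ranges: [-3.13, 3.13], [-0.85, 1.81], [-1.15, 1.24], [-2.2, 2.28], [-1.44, 1.52], [-3.14, 3.14]. Speed limits (rad/s): [2.22, 2.22, 2.57, 3.14, 3.14, 3.14].

### API

Orientations are given as [roll, pitch, yaw] about the fixed x, y, z axes, in that order (R = Rz(yaw) Ry(pitch) Rx(roll)).
In Python, from rig import monitor, cams, ticket, nets, env gives the robot as it stands. The module is installed in compiled form; this text tells all that it offers.
- The arm moves only by the tool arm_command, never from a script. Its argument "deltas" is a list of rows, each a list of 5 numbers: the shift along the tool's x, y, z in mm, then the turn about the tool's z in degrees, then the opening in per cent of the stroke, from 0 (shut) to 100 (fully open). A call has 1 to 5 rows; each row shifts and turns the commanded pose from where the row before left it, along the tool's axes as they then stand; what a row does not reach is not made up. A row lasts 1/10 s, in which the tool goes at most 50 mm and 8.59 degrees, less where a joint would pass 70% of its speed; a pose out of reach is approached as far as the arm can. A call is refused whole if a number of a shift passes 50 or a number of a turn 8.59, either way. A call with a gripper value outside its range is refused whole. The fingers move at their own pace and stop on an object; the grip force is fixed at half the most. Time passes only in rows, so rows that do not move let the fingers close. It gives the time, the measured TCP pose, the force, the opening and the grip force at its end, in the units of the state.
- monitor.sense(): the state, without advancing time (a new reading comes with each control period).
- cams.get_image(name): name is "scene" or "top"; returns a dict with "pixels" (400x640x3 uint8, red, green, blue), "camera_matrix" (3x3 intrinsics, pixels), "eye" and "rotation" of the camera in the world. Camera axes: x right, y up, looking along -z (the intrinsics and any distortion apply to the point x, -y, -z); pixel columns grow to the right and rows downward; lengths in m; the calibration is good to about 2 mm. A picture is of the moment at which its call begins. There is no depth.
- ticket.close_job(): hands the job in; it is judged then, once.
Trained networks look in the newest picture that a camera, given by its name, has taken for a name from the list of things; names that differ only in an ending like _2 or _b are one class to them, and where a whole thing is asked for, a point or a joint stands for the part that bears it (a point fixed in the world has none). Each returns a list of dicts, best first, with "confidence" (0 to 1); they miss things now and then, are a little off and sometimes report something else, mostly with a low value. They report only what shows in the picture. A call takes as long as a camera call. They do not tell look-alikes from the thing itself.
- nets.silhouettes(camera, query): "pixels" (400x640 bool, what is visible of it) and "rect" ([left, top, width, height] in pixels, round what is visible of it).
The state is a dict: "clock": time; "joint_pos": joint angles; "joint_vel": joint speeds; "joint_efforts": joint torques, N m; "position": TCP position; "ee_rot": TCP orientation; "wrist_force": force on the tool from outside, world axes, zero at the start; "moment": the same for the moment, N m; "grip_width": finger opening in m; "finger_force": force on a finger pad.
Only numpy, scipy, OpenCV 4.12 (cv2) and the standard library are available. Lean on these libraries where they do the work, as an engineer would, in place of code of your own. Each camera call takes 0.05 s, during which the arm holds its last target. There are 200 camera calls.

### The job

Press the spring ejector slide of the white dock fully home so that it pushes the spare grey hinge leaf out from under the dock's lips, then take the leaf by its upright fin and bring it to the hinge post: hold its knuckle between the post's two knuckles so that the three holes line up for the hinge pin, the leaf level and reaching out from the front of the post, not leaning on it. Finish while still holding it there, still and aligned; do not put it down or let go, and leave everything else on the bench where it is.

Things in the scene. Friction and masses are not known exactly. Their poses are not given: they have to be found in the camera images.
- dock: white ejector dock fixed left or right of the middle. Origin on the bench; base x -85 to +115, y -55 to +55 mm, its floor 12 mm above the bench. Its -x end (towards the robot) is an open apron with guides and end stop 6 mm high; two lips, tops 46 mm above the bench, overhang the leaf's plate from x -6 to +40 mm, with a 38 mm slot between. The leaf is pushed out along -x
- ejector (a joint): ejector slide of the dock: 0 at rest, 0.050 m fully home (hard stop); it moves along the dock's -x against a spring (about 2 N at rest, 5 N home) and pushes on the leaf's knuckle. Let go, it springs back and leaves the leaf on the apron
- ejector_tab (a point): middle of the far (+x) face of the slide's upright aluminium tab, pushed here towards the dock's -x; moves with the slide. At rest at x +103, y 0, z +50 mm of the dock. Tab 44 mm wide (y), 8 mm thick, top 62 mm and foot 14 mm above the bench; behind it only the dock's 12 mm base. Axes as the dock's
- leaf: loose grey hinge leaf, 120 g, on the dock's floor. Origin: underside, below the fin's middle; +x to its knuckle, z up. Plate 8 mm thick, 70 mm wide (y), x -30 to +22 mm, then a 26 mm wide neck. Grip fin on top: 14 mm thick (y), x -18 to +18 mm, top 38 mm above the underside. Lies along the dock's +x, origin at dock x +2 to +10 mm; ejected at about -39 mm, fin free on both sides
- leaf_bore (a point): centre of the leaf's knuckle hole, at x +40, y 0, z +11 mm of the leaf; the hole (12 mm) runs along the leaf's y; the knuckle is 22 mm across and 28 mm long (y). Axes as the leaf's
- post: white hinge post fixed on the other side of the middle from the dock: block 50 x 120 mm, 92 mm high, on a 70 x 150 x 10 mm foot. Origin on the bench below its middle; its front looks to its -x, roughly towards the robot. Two fixed aluminium hinge knuckles stand out at the top of its front
- hinge_bore (a point): centre of the post's hinge line, midway between its two knuckles, 100 mm above the bench, 15 mm before the post's face. Holes (12 mm) run along y; knuckles 22 mm across, 26 mm long, 36 mm gap between them, open above, below and in front. Axes as the post's: the held leaf's +x points as this +x, its plate out to -x, and leaf_bore coincides with this point
- hinge_pin: loose steel hinge pin with a square head, 6 mm thick, 108 mm long, lying on the bench; for a colleague to slide in afterwards, leave it. Origin: under the shaft's middle
- vial: small glass vial, 28 mm across, 55 mm tall, standing; bystander. Origin: centre of its underside
- beaker: glass beaker, 72 mm across, 90 mm tall; bystander. Origin: centre of its underside
- reagent: amber reagent bottle, 66 mm across, 150 mm tall; bystander. Origin: centre of its underside
- driver: screwdriver lying on the bench; bystander. Origin: centre of its underside
- tip_box: clear open box with dividers, 110 x 80 x 50 mm; bystander. Origin: centre of its underside
- wash: white plastic bottle, 60 mm across, 140 mm tall; bystander. Origin: centre of its underside
Not all that is in view belongs to the job. What is shaped like the post but blue is not meant.

How it is judged:
On the way:
1. the ejector slide is pressed home and has pushed the leaf out from under the lips onto the apron (value of joint ejector above 0.044 m and x of leaf in the frame of dock below -0.03 m and z of leaf in the frame of dock below 0.025 m), for 0.1 s.
At the end, for the whole second after the job is handed in: Leaf held in the fingers (over 2 N), still, level within 10 deg, plate out in front of the post; hole within 3.5 mm of the hinge line in depth and height, knuckle within 4.5 mm of mid-gap, hole axes parallel within 4 deg, pressing on the post with under 3 N (x of leaf_bore in the frame of hinge_bore between -0.0035 and 0.0035 m and z of leaf_bore in the frame of hinge_bore between -0.0035 and 0.0035 m and y of leaf_bore in the frame of hinge_bore between -0.0045 and 0.0045 m and angle between the y axis of leaf and the y axis of post, either way round below 0.07 rad and angle between leaf's own z axis and vertical below 0.17 rad and x of leaf in the frame of post below -0.06 m and contact force between the fingers and leaf above 2 N and contact force between leaf and post below 3 N and linear speed of leaf below 0.02 m/s); the arm keeps its last pose, push and grip.
It fails at once if one of the other loose things is moved by more than 30 mm (distance of any of hinge_pin, vial, beaker, reagent, driver, tip_box, wash from where it was at the start of the episode above 0.03 m).
It also fails if it takes over 58 s, if anything falls off the work surface, if the arm or the gripper's body presses on something with over 40 N, if the wrist force passes 120 N, or if a joint passes its speed limit or range.

## Working session

There is one attempt and no reset: what is moved stays moved. The work goes in short steps, Python scripts to look and compute and a tool call to move; the robot and the scene stay as the last step left them, time stands still between calls to the robot, and variables do not carry over. Pictures are saved under pics/ and viewed, at most 10 in all, crops included, and the job is handed in when it is done.

Besides the shell and the picture viewer there is one more tool, called after ">>>" by a JSON object that holds its "api" and its "payload". arm_command: Moves the arm, as the interface text tells. Its arguments: {"type":"object","properties":{"deltas":{"type":"array","items":{"type":"array","items":{"type":"number"}}}},"required":["deltas"]}

```bash
mkdir -p pics; cat > h.py <<'E'
from rig import monitor,cams,ticket,nets,env
import numpy as np,cv2
def cam(n):
    d=cams.get_image(n); return d
def proj(d,P):
    P=np.atleast_2d(P); c=(P-np.array(d['eye']))@np.array(d['rotation']); c=c*[1,-1,-1]
    u=c@np.array(d['camera_matrix']).T; return u[:,:2]/u[:,2:]
def ray(d,uv,z):
    uv=np.atleast_2d(uv); K=np.array(d['camera_matrix']); r=np.c_[uv,np.ones(len(uv))]@np.linalg.inv(K).T
    r=(r*[1,-1,-1])@np.array(d['rotation']).T; e=np.array(d['eye']); return e+r*((z-e[2])/r[:,2:])
E
python3 - <<'E'
from h import *
for n in('scene','top'):
    d=cam(n); cv2.imwrite(f'pics/{n}0.png',d['pixels'][...,::-1]); print(n,d.keys(),d['eye'],np.round(d['rotation'],3).tolist(),d['camera_matrix'])
    for q in 'dock leaf post ejector hinge_pin vial beaker reagent driver tip_box wash leaf_bore'.split():
        for r in nets.silhouettes(n,q):
            m=r['pixels']; ys,xs=np.nonzero(m); print(q,round(r['confidence'],2),r['rect'],np.round(ray(d,[[xs.mean(),ys.mean()]],0.03)[0],3) if len(xs) else '')
print(monitor.sense()['clock'],monitor.sense())
E
```

```text
scene dict_keys(['pixels', 'camera_matrix', 'eye', 'rotation']) [ 0.99915615 -0.57493413  0.77064383] [0.81, -0.007, 0.648] [[371.25894377   0.         321.82242701]
 [  0.         371.25894377 208.07392121]
 [  0.           0.           1.        ]]Traceback (most recent call last):
  File "<stdin>", line 6, in <module>
  File "h.py", line 10, in ray
    r=(r*[1,-1,-1])@np.array(d['rotation']).T; e=np.array(d['eye']); return e+r*((z-e[2])/r[:,2:])
                                                                                          ~^^^^^^
IndexError: too many indices for array: array is 1-dimensional, but 2 were indexed
```

View pics/scene0.png

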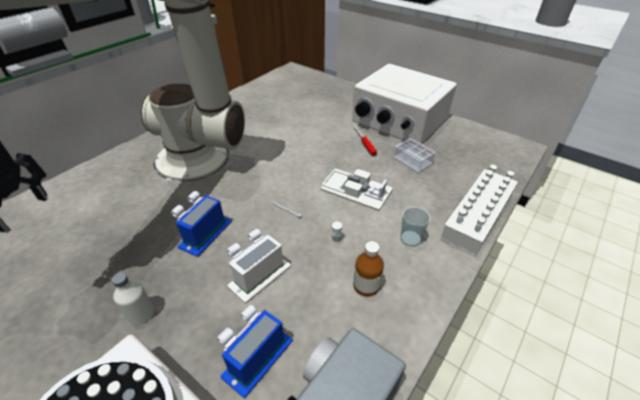

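```bash
cat > h.py <<'E'
from rig import monitor,cams,ticket,nets,env
import numpy as np,cv2
from scipy.spatial.transform import Rotation as Ro
def cam(n):
    d=cams.get_image(n); d['rotation']=Ro.from_euler('xyz',d['rotation']).as_matrix(); return d
def proj(d,P):
    P=np.atleast_2d(P); c=(P-np.array(d['eye']))@d['rotation']; c=c*[1,-1,-1]
    u=c@np.array(d['camera_matrix']).T; return u[:,:2]/u[:,2:]
def ray(d,uv,z):
    uv=np.atleast_2d(uv); K=np.array(d['camera_matrix']); r=np.c_[uv,np.ones(len(uv))]@np.linalg.inv(K).T
    r=(r*[1,-1,-1])@d['rotation'].T; e=np.array(d['eye']); return e+r*((z-e[2])/r[:,2:])
E
python3 - <<'E'
from h import *
for n in('scene','top'):
    d=cam(n); cv2.imwrite(f'pics/{n}0.png',d['pixels'][...,::-1]); print(n,d['eye'],np.round(d['rotation'],3).tolist(),d['camera_matrix'])
    for q in 'dock leaf post ejector hinge_pin vial beaker reagent driver tip_box wash'.split():
        for r in nets.silhouettes(n,q):
            m=r['pixels']; ys,xs=np.nonzero(m); print(q,round(r['confidence'],2),r['rect'],np.round(ray(d,[[xs.mean(),ys.mean()]],0.03)[0],3) if len(xs) else '')
s=monitor.sense();print(s,env.grip_depth)
E
```

```text
scene [ 0.99915615 -0.57493413  0.77064383] [[0.797, -0.42, 0.434], [0.603, 0.547, -0.58], [0.007, 0.724, 0.689]] [[371.25894377   0.         321.82242701]
 [  0.         371.25894377 208.07392121]
 [  0.           0.           1.        ]]
dock 0.63 [319.5, 168.0, 72.4, 43.1] [0.566 0.183 0.03 ]
leaf 0.75 [340.8, 176.9, 22.3, 13.0] [0.546 0.205 0.03 ]
post 0.74 [216.2, 306.4, 75.0, 90.0] [ 0.675 -0.377  0.03 ]
post 0.62 [171.4, 194.2, 57.1, 62.1] [ 0.301 -0.206  0.03 ]
post 0.56 [225.4, 233.4, 66.8, 71.5] [ 0.527 -0.218  0.03 ]
post 0.41 [398.8, 206.3, 29.5, 39.6] [0.776 0.146 0.03 ]
ejector 0.55 [370.8, 181.9, 14.5, 16.9] [0.624 0.215 0.03 ]
hinge_pin 0.44 [293.2, 215.0, 7.0, 2.7] [ 0.499 -0.018  0.03 ]
vial 0.45 [334.3, 224.4, 6.1, 16.2] [ 0.619 -0.001  0.03 ]
beaker 0.73 [329.8, 220.3, 9.8, 20.6] [ 0.62  -0.002  0.03 ]
beaker 0.68 [403.2, 205.2, 24.0, 40.2] [0.776 0.146 0.03 ]
reagent 0.75 [349.6, 242.3, 34.2, 50.2] [ 0.759 -0.062  0.03 ]
reagent 0.26 [391.0, 141.2, 43.9, 31.8] [0.625 0.447 0.03 ]
driver 0.51 [353.2, 125.5, 22.6, 30.9] [0.469 0.401 0.03 ]
tip_box 0.56 [392.2, 139
[... 1253 characters left out ...]
': array([-1.18299748e+00,  8.68902246e-02,  1.75907857e-01,  1.65981760e+00,
       -6.55215221e-06,  1.57085181e+00]), 'joint_vel': array([-1.99415417e-05,  1.53526490e-03, -7.87935743e-04, -6.73609007e-04,
       -7.71184769e-05,  1.44764692e-03]), 'joint_efforts': array([ 6.78986216e-04, -5.20095742e+01,  4.64861476e+01,  1.40785458e-03,
       -8.67459875e-06,  1.59497908e-06]), 'position': array([ 0.20797851, -0.50915199,  0.23129358]), 'ee_rot': array([-3.14158901e+00,  6.55235413e-06,  3.87743364e-01]), 'wrist_force': array([-1.03345817,  0.71256853, -0.52609367]), 'moment': array([-0.00726432, -0.00400884, -0.0383863 ]), 'finger_force': 0.0, 'grip_width': 0.08556739871587013} 0.0187
```

View pics/top0.png

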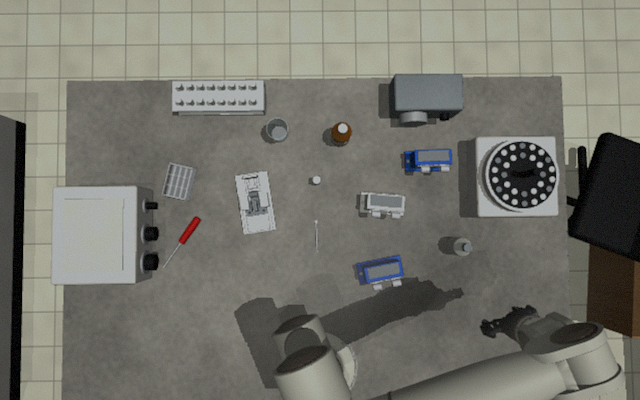

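```bash
cat > fit.py <<'E'
from h import *
from scipy.optimize import minimize
def box(x0,x1,y0,y1,z0,z1): return np.array([[x,y,z] for x in(x0,x1) for y in(y0,y1) for z in(z0,z1)])/1e3
def cyl(x,z,r,y0,y1): return np.array([[x+r*np.cos(a),y,z+r*np.sin(a)] for a in np.linspace(0,6.28,17) for y in(y0,y1)])/1e3
DOCK=[box(-85,115,-55,55,0,12),box(95,103,-22,22,14,62)]+[box(-6,40,a,b,12,46) for a,b in((-45,-19),(19,45))]
POST=[box(-35,35,-75,75,0,10),box(-25,25,-60,60,0,92),cyl(-40,100,11,18,44),cyl(-40,100,11,-44,-18)]
def place(p,V): 
    c,s=np.cos(p[2]),np.sin(p[2]); return V@np.array([[c,s,0],[-s,c,0],[0,0,1]])+[p[0],p[1],p[3] if len(p)>3 else 0]
S=8
def render(d,p,M,roi):
    x0,y0,w,h=roi; m=np.zeros((h*S,w*S),np.uint8)
    for V in M:
        q=((proj(d,place(p,V))+.5-[x0,y0])*S).astype(np.float32)
        cv2.fillConvexPoly(m,cv2.convexHull(np.round(q*16).astype(np.int32)),255,cv2.LINE_8,4)
    return cv2.resize(m,(w,h),interpolation=cv2.INTER_AREA)/255.
def fit(M,p0,obs):
    R=[(d,mk[r[1]:r[1]+r[3],r[0]:r[0]+r[2]].astype(float),r) for d,mk,r in obs]
    f=lambda p:sum(np.abs(render(d,p,M,r)-mk).sum()/mk.sum() for d,mk,r in R)
    best=None
    for dy in(-.15,0,.15):
        r=minimize(f,np.array(p0)+[0,0,dy],method='Nelder-Mead',options=dict(initial_simplex=np.array(p0)+[0,0,dy]+np.array([[0,0,0],[.015,0,0],[0,.015,0],[0,0,.1]]),xatol=1e-4,fatol=1e-4))
        if best is None or r.fun<best.fun: best=r
    return best
E
cat > a.py <<'E'
from fit import *
T=cam('top');C=cam('scene')
res={}
for n,M,p0 in(('dock',DOCK,(.55,.2,0.1)),('post',POST,(.54,-.218,0))):
    o=[]
    for d,cn in((T,'top'),(C,'scene')):
        best=min(nets.silhouettes(cn,n),key=lambda r:np.linalg.norm(np.array(r['rect'][:2])+np.array(r['rect'][2:])/2-proj(d,[*p0[:2],.03])[0]))
        l,t,w,h=[int(v) for v in best['rect']]; o.append((d,best['pixels'],(l-15,t-15,w+30,h+30)))
    for sub,nm in((o[:1],'top'),(o[1:],'scene'),(o,'both')):
        r=fit(M,p0,sub); print(n,nm,np.round(r.x,4),round(r.fun,3))
    res[n]=r.x
    ims=[]
    for d,mk,(l,t,w,h) in o:
        k=380/max(w,h); im=cv2.resize(d['pixels'][t:t+h,l:l+w,::-1],None,fx=k,fy=k,interpolation=cv2.INTER_CUBIC)
        for V in M:
            q=((proj(d,place(r.x,V))+.5-[l,t])*k)
            cv2.polylines(im,[cv2.convexHull(q.astype(np.float32)).astype(np.int32)],True,(0,0,255),1)
        ims.append(cv2.copyMakeBorder(im,0,380-im.shape[0] if im.shape[0]<380 else 0,0,max(0,380-im.shape[1]),0)[:380,:380])
    res[n+'i']=np.hstack(ims)
im=np.vstack([res['docki'],res['posti']]); cv2.imwrite('pics/fit.png',cv2.resize(im,(600,600)))
np.savez('poses.npz',dock=res['dock'],post=res['post'])
E
python3 a.py
```

```text
Traceback (most recent call last):
  File "a.py", line 7, in <module>
    best=min(nets.silhouettes(cn,n),key=lambda r:np.linalg.norm(np.array(r['rect'][:2])+np.array(r['rect'][2:])/2-proj(d,[*p0[:2],.03])[0]))
ValueError: min() iterable argument is empty
```

```bash
python3 - <<'E'
s=open('a.py').read()
s=s.replace("        best=min(nets.silhouettes(cn,n),","        L=[]\n        while not L: cam(cn); L=[r for r in nets.silhouettes(cn,n) if np.linalg.norm(np.array(r['rect'][:2])+np.array(r['rect'][2:])/2-proj(d,[*p0[:2],.03])[0])<20]\n        best=min(L,")
open('a.py','w').write(s)
E
python3 a.py
```

```text
dock top [0.535  0.2023 0.1436] 0.225
dock scene [0.5322 0.2028 0.1417] 0.188
dock both [0.5337 0.2022 0.1424] 0.423
post top [ 0.5413 -0.2218 -0.0933] 0.047
post scene [ 0.5394 -0.2206 -0.0727] 0.094
post both [ 0.5411 -0.2218 -0.0893] 0.149
```

View pics/fit.png

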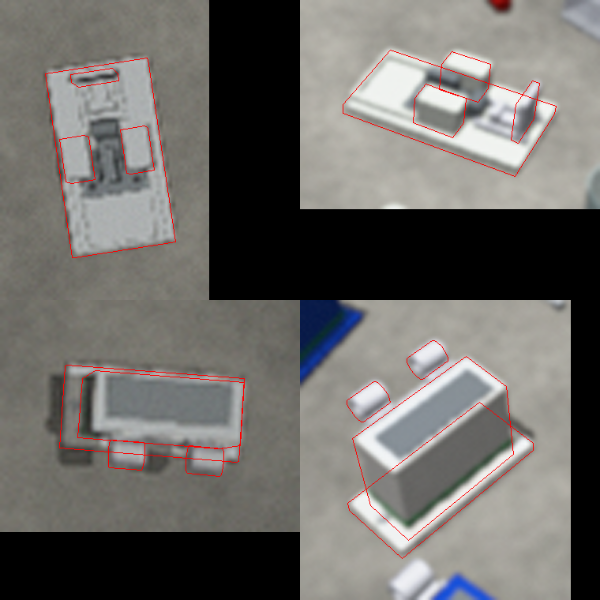

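```bash
cat > go.py <<'E'
from h import *
P=np.load('poses.npz')
def w(fr,x,y,z):
    p=P[fr];c,s=np.cos(p[2]),np.sin(p[2]);return np.array([p[0]+c*x-s*y,p[1]+s*x+c*y,z])
def delta(t,yaw,turned=None,s=None):
    s=s or monitor.sense(); e=s['ee_rot']; pos=np.array(s['position'])
    y=e[2] if turned is None else turned
    R=Ro.from_euler('xyz',[np.pi,0,y]).as_matrix()
    print('clk',round(s['clock'],2),'pos',np.round(pos*1e3,1),'rpy',np.round(np.degrees(e),2),'d_tool mm',np.round(R.T@(t-pos)*1e3,1),'turn deg',round(-np.degrees(yaw-e[2]),2))
E
python3 -c "
from go import *
delta(w('dock',.135,0,.15),P['dock'][2],P['dock'][2])
print(np.degrees(P['dock'][2]),np.degrees(P['post'][2]))"
```

```text
clk 2.0 pos [ 208.  -509.2  231.3] rpy [180.     0.    22.22] d_tool mm [ 558.4 -658.    81.3] turn deg 14.06
8.159505833055823 -5.116032485966505
```

>>> {"api": "arm_command", "payload": {"deltas": [[0, -30, 0, 7, 0], [0, -30, 0, 7, 0], [30, -37, 0, 0, 0], [30, -37, 0, 0, 0], [30, -37, 0, 0, 0]]}}

```text
clock: 2.5
position: [0.2622, -0.3283, 0.2314]
ee_rot: [3.141, -0.0, 0.142]
wrist_force: [1.6, 0.5, 0.1]
grip_width: 0.0121
finger_force: 0.0
```

>>> {"api": "arm_command", "payload": {"deltas": [[30, -37, 0, 0, 0], [30, -37, 0, 0, 0], [30, -37, 0, 0, 0], [30, -37, 0, 0, 0], [30, -37, 0, 0, 0]]}}

```text
clock: 3.0
position: [0.3846, -0.1233, 0.2316]
ee_rot: [3.141, -0.001, 0.143]
wrist_force: [0.7, -0.6, -0.1]
grip_width: -0.0
finger_force: 0.0
```

>>> {"api": "arm_command", "payload": {"deltas": [[31, -37, 0, 0, 0], [31, -37, 0, 0, 0], [31, -37, 5, 0, 0], [31, -37, 5, 0, 0], [31, -37, 5, 0, 0]]}}

```text
clock: 3.5
position: [0.5122, 0.079, 0.2163]
ee_rot: [-3.139, -0.001, 0.152]
wrist_force: [1.1, -1.0, 0.4]
grip_width: -0.0001
finger_force: 0.0
```

```bash
python3 -c "
from go import *
delta(w('dock',.135,0,.15),P['dock'][2],P['dock'][2])"
```

```text
clk 3.5 pos [512.2  79.  216.3] rpy [-1.7985e+02 -4.0000e-02  8.6800e+00] d_tool mm [ 173.8 -118.9   66.3] turn deg 0.52
```

>>> {"api": "arm_command", "payload": {"deltas": [[37, -26, 12, 0, 0], [37, -26, 12, 0, 0], [36, -25, 14, 0, 0], [36, -25, 14, 0, 0], [27, -17, 14, 0, 0]]}}

```text
clock: 4.0
position: [0.6712, 0.1767, 0.1512]
ee_rot: [-3.099, 0.001, 0.241]
wrist_force: [-0.0, 0.3, 0.4]
grip_width: 0.0001
finger_force: 0.0
```

>>> {"api": "arm_command", "payload": {"deltas": [[0, 0, 20, 0, 0], [0, 0, 0, 0, 0]]}}

```text
clock: 4.2
position: [0.6687, 0.176, 0.1284]
ee_rot: [-3.099, 0.006, 0.241]
wrist_force: [0.6, -0.5, -0.1]
grip_width: -0.0006
finger_force: 0.0
```

```bash
python3 -c "
from go import *
delta(w('dock',.135,0,.040),P['dock'][2],P['dock'][2])
T=cam('top');C=cam('scene')
ims=[]
for d,n in((T,'top'),(C,'scene')):
    u=proj(d,w('dock',.05,0,.05))[0].astype(int); im=d['pixels'][u[1]-40:u[1]+40,u[0]-50:u[0]+50,::-1]; ims.append(cv2.resize(im,None,fx=4,fy=4,interpolation=cv2.INTER_CUBIC))
cv2.imwrite('pics/b.png',np.hstack(ims))
"
```

```text
clk 4.2 pos [668.7 176.  128.4] rpy [-177.59    0.36   13.81] d_tool mm [  5.1 -45.1  88.4] turn deg 5.65
```

View pics/b.png

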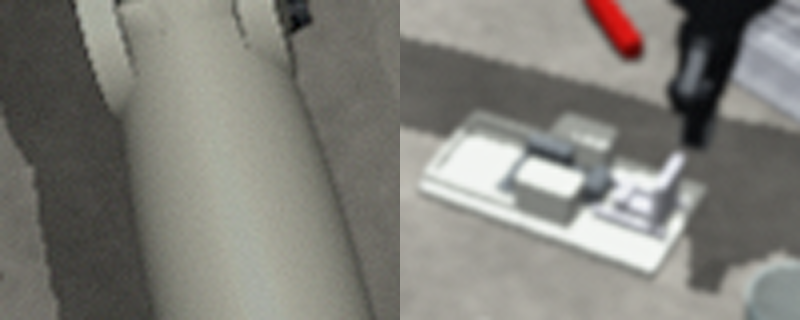

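>>> {"api": "arm_command", "payload": {"deltas": [[0, 0, 10, 5.6, 0], [0, -10, 5, 0, 0], [0, -10, 5, 0, 0], [0, 0, 0, 0, 0]]}}

```text
clock: 4.7
position: [0.6717, 0.1634, 0.1146]
ee_rot: [-3.073, 0.004, 0.211]
wrist_force: [-0.5, 0.2, 0.1]
grip_width: -0.0001
finger_force: 0.0
```

```bash
python3 -c "
from go import *
delta(w('dock',.135,0,.040),P['dock'][2],P['dock'][2]);print(monitor.sense()['joint_pos'])"
```

```text
clk 4.7 pos [671.7 163.4 114.6] rpy [-176.08    0.24   12.12] d_tool mm [  3.9 -58.   74.6] turn deg 3.96
[0.21043688 0.42394065 0.35505257 1.50623677 0.06843803 3.14058005]
```

>>> {"api": "arm_command", "payload": {"deltas": [[0, 0, 0, -8.5, 0], [0, 0, 0, -8.5, 0], [0, 0, 0, -8.5, 0], [0, 0, 0, -8.5, 0], [0, 0, 0, -8.5, 0]]}}

```text
clock: 5.2
position: [0.672, 0.1633, 0.115]
ee_rot: [-3.089, -0.043, 0.958]
wrist_force: [0.4, 0.3, -0.2]
grip_width: 0.0005
finger_force: 0.0
```

>>> {"api": "arm_command", "payload": {"deltas": [[0, 0, 0, -8.5, 0], [0, 0, 0, -8.5, 0], [0, 0, 0, -8.5, 0], [0, 0, 0, -8.5, 0], [0, 0, 0, -8.5, 0]]}}

```text
clock: 5.7
position: [0.672, 0.1633, 0.115]
ee_rot: [-3.132, -0.067, 1.701]
wrist_force: [0.4, -0.0, -0.1]
grip_width: -0.0003
finger_force: 0.0
```

>>> {"api": "arm_command", "payload": {"deltas": [[0, 0, 0, -8.5, 0], [0, 0, 0, -8.5, 0], [0, 0, 0, -8.5, 0], [0, 0, 0, -8.5, 0], [0, 0, 0, -8.5, 0]]}}

```text
clock: 6.2
position: [0.672, 0.1633, 0.1149]
ee_rot: [3.103, -0.056, 2.444]
wrist_force: [-0.7, 0.0, -0.6]
grip_width: -0.0
finger_force: 0.0
```

```bash
python3 -c "
from go import *
delta(w('dock',.135,0,.040),P['dock'][2]+np.pi,P['dock'][2]+np.pi);print(monitor.sense()['joint_pos'])"
```

```text
clk 6.2 pos [672.  163.3 114.9] rpy [177.78  -3.21 140.01] d_tool mm [-3.6 58.2 74.9] turn deg -48.15
[0.21033299 0.42417463 0.35607695 1.50653291 0.06806551 0.9091927 ]
```

>>> {"api": "arm_command", "payload": {"deltas": [[0, 0, 0, -8.55, 0], [0, 0, 0, -8.55, 0], [0, 0, 0, -8.55, 0], [0, 0, 0, -8.55, 0], [0, 0, 0, -8.55, 0]]}}

```text
clock: 6.7
position: [0.672, 0.1632, 0.115]
ee_rot: [3.075, -0.015, -3.094]
wrist_force: [-0.2, 0.1, -0.5]
grip_width: -0.0
finger_force: 0.0
```

>>> {"api": "arm_command", "payload": {"deltas": [[0, 0, 0, -8.55, 0], [0, 0, 0, -8.55, 0], [0, 0, 0, -8.55, 0], [0, 0, 0, -8.55, 0], [0, 0, 0, -8.55, 0]]}}

```text
clock: 7.2
position: [0.672, 0.1633, 0.1149]
ee_rot: [3.083, 0.034, -2.349]
wrist_force: [-0.4, 0.8, 0.3]
grip_width: 0.0001
finger_force: 0.0
```

>>> {"api": "arm_command", "payload": {"deltas": [[0, 0, 0, -8.55, 0], [0, 0, 0, -8.55, 0], [0, 0, 0, -8.55, 0], [0, 0, 0, -8.55, 0], [0, 0, 0, -8.55, 0]]}}

```text
clock: 7.7
position: [0.672, 0.1633, 0.1149]
ee_rot: [3.122, 0.065, -1.603]
wrist_force: [-0.1, -0.2, -0.7]
grip_width: 0.0
finger_force: 0.0
```

>>> {"api": "arm_command", "payload": {"deltas": [[0, 0, 0, -8.55, 0], [0, 0, 0, -8.55, 0], [0, 0, 0, -8.55, 0], [0, 0, 0, -8.55, 0], [0, 0, 0, -8.55, 0]]}}

```text
clock: 8.2
position: [0.672, 0.1633, 0.115]
ee_rot: [-3.112, 0.061, -0.855]
wrist_force: [-0.2, -0.6, -0.5]
grip_width: -0.0001
finger_force: 0.0
```

>>> {"api": "arm_command", "payload": {"deltas": [[0, 0, 0, -8.55, 0], [0, 0, 0, -8.55, 0], [0, 0, 0, -8.55, 0], [0, 0, 0, -8.55, 0], [0, 0, 0, -8.55, 0]]}}

```text
clock: 8.7
position: [0.672, 0.1633, 0.115]
ee_rot: [-3.078, 0.025, -0.109]
wrist_force: [-1.1, -0.1, 0.4]
grip_width: -0.0
finger_force: 0.0
```

>>> {"api": "arm_command", "payload": {"deltas": [[0, 0, 0, -8.55, 0], [0, 0, 0, -8.55, 0], [0, 0, 0, -3, 0]]}}

```text
clock: 9.0
position: [0.6707, 0.1694, 0.1148]
ee_rot: [-3.079, 0.002, 0.222]
wrist_force: [0.6, 0.0, -0.1]
grip_width: 0.0001
finger_force: 0.0
```

```bash
python3 -c "
from go import *
delta(w('dock',.135,0,.040),P['dock'][2]+np.pi,P['dock'][2]+np.pi);print(monitor.sense()['joint_pos'])"
```

```text
clk 9.0 pos [670.7 169.4 114.8] rpy [-1.7641e+02  1.2000e-01  1.2700e+01] d_tool mm [-4.  51.9 74.8] turn deg -175.46
[ 0.22161386  0.42290847  0.35432956  1.50438548  0.06265498 -3.14164184]
```

>>> {"api": "arm_command", "payload": {"deltas": [[0, 5, 0, -5, 0], [0, 5, 0, -5, 0], [0, 0, 0, 0, 0]]}}

```text
clock: 9.3
position: [0.658, 0.212, 0.114]
ee_rot: [-3.117, -0.006, 0.297]
wrist_force: [-1.3, -0.2, 0.3]
grip_width: 0.0001
finger_force: 0.0
```

```bash
python3 -c "
from go import *
delta(w('dock',.135,0,.040),P['dock'][2]+np.pi,P['dock'][2]+np.pi);print(monitor.sense()['joint_pos'])"
```

```text
clk 9.3 pos [658. 212. 114.] rpy [-178.58   -0.33   17.03] d_tool mm [-10.5   8.   74. ] turn deg -171.13
[ 0.30144908  0.41312236  0.34063013  1.49236796  0.02483673 -3.1373036 ]
```

>>> {"api": "arm_command", "payload": {"deltas": [[0, 4, 0, -3.2, 0], [0, 4, 0, -3.2, 0], [0, 0, 0, 0, 0]]}}

```text
clock: 9.6
position: [0.6499, 0.2345, 0.1133]
ee_rot: [3.141, -0.007, 0.345]
wrist_force: [-0.1, 0.0, -0.5]
grip_width: -0.0002
finger_force: 0.0
```

```bash
python3 -c "
from go import *
delta(w('dock',.135,0,.040),P['dock'][2]+np.pi,P['dock'][2]+np.pi);print(monitor.sense()['joint_pos'])"
```

```text
clk 9.6 pos [649.9 234.5 113.3] rpy [179.96  -0.4   19.75] d_tool mm [-15.3 -15.4  73.3] turn deg -168.41
[ 3.46473787e-01  4.11160410e-01  3.36946237e-01  1.48966251e+00
 -6.35164658e-04 -3.13978802e+00]
```

>>> {"api": "arm_command", "payload": {"deltas": [[0, 0, 0, 8.55, 0], [0, 0, 0, 8.55, 0], [0, 0, 0, 8.55, 0], [0, 0, 0, 8.55, 0], [0, 0, 0, 8.55, 0]]}}

```text
clock: 10.1
position: [0.6507, 0.2323, 0.1132]
ee_rot: [-3.137, -0.005, -0.411]
wrist_force: [-0.0, 0.2, -0.0]
grip_width: 0.0
finger_force: 0.0
```

>>> {"api": "arm_command", "payload": {"deltas": [[0, 0, 0, 8.55, 0], [0, 0, 0, 8.55, 0], [0, 0, 0, 8.55, 0], [0, 0, 0, 8.55, 0], [0, 0, 0, 8.55, 0]]}}

```text
clock: 10.6
position: [0.6507, 0.2323, 0.1132]
ee_rot: [-3.135, -0.001, -1.157]
wrist_force: [0.4, 1.0, 0.2]
grip_width: -0.0002
finger_force: 0.0
```

>>> {"api": "arm_command", "payload": {"deltas": [[0, 0, 0, 8.55, 0], [0, 0, 0, 8.55, 0], [0, 0, 0, 8.55, 0], [0, 0, 0, 8.55, 0], [0, 0, 0, 8.55, 0]]}}

```text
clock: 11.1
position: [0.6507, 0.2323, 0.1132]
ee_rot: [-3.136, 0.004, -1.903]
wrist_force: [-0.3, -1.0, -0.3]
grip_width: -0.0002
finger_force: 0.0
```

>>> {"api": "arm_command", "payload": {"deltas": [[0, 0, 0, 8.55, 0], [0, 0, 0, 8.55, 0], [0, 0, 0, 8.55, 0], [0, 0, 0, 8.55, 0], [0, 0, 0, 8.55, 0]]}}

```text
clock: 11.6
position: [0.6507, 0.2323, 0.1132]
ee_rot: [-3.14, 0.007, -2.649]
wrist_force: [-0.3, -0.7, 0.4]
grip_width: 0.0002
finger_force: 0.0
```

>>> {"api": "arm_command", "payload": {"deltas": [[0, 0, 0, 8.55, 0], [0, 0, 0, 8.55, 0], [0, 0, 0, 3.5, 0], [0, 0, 0, 0, 0]]}}

```text
clock: 12.0
position: [0.6507, 0.2323, 0.1132]
ee_rot: [3.141, 0.007, -3.003]
wrist_force: [0.2, -0.6, -0.3]
grip_width: 0.0
finger_force: 0.0
```

```bash
python3 -c "
from go import *
delta(w('dock',.135,0,.040),P['dock'][2]-np.pi,P['dock'][2]+np.pi);print(monitor.sense()['joint_pos'])"
```

```text
clk 12.0 pos [650.7 232.3 113.2] rpy [ 179.95    0.38 -172.07] d_tool mm [-14.9 -13.2  73.2] turn deg -0.23
[ 3.43113170e-01  4.11429811e-01  3.37001269e-01  1.48963932e+00
 -4.52110275e-04  2.04688693e-01]
```

>>> {"api": "arm_command", "payload": {"deltas": [[-15, -13, 3, 0, 0], [0, 0, 35, 0, 0], [0, 0, 35, 0, 0], [0, 0, 0, 0, 0]]}}

```text
clock: 12.4
position: [0.6651, 0.2207, 0.0346]
ee_rot: [-3.141, -0.002, -3.0]
wrist_force: [0.5, -0.4, -0.6]
grip_width: 0.0
finger_force: 0.0
```

>>> {"api": "arm_command", "payload": {"deltas": [[10, 0, 0, 0, 0], [10, 0, 0, 0, 0], [10, 0, 0, 0, 0], [10, 0, 0, 0, 0], [0, 0, 0, 0, 0]]}}

```text
clock: 12.9
position: [0.6285, 0.2164, 0.0423]
ee_rot: [3.14, 0.009, -3.001]
wrist_force: [3.6, -1.1, -0.5]
grip_width: 0.0001
finger_force: 1.3
```

```bash
python3 -c "
from go import *
delta(w('dock',.064,0,.040),P['dock'][2]-np.pi,P['dock'][2]+np.pi);s=monitor.sense();print(s['wrist_force'])
T=cam('top');C=cam('scene')
for n in ('top','scene'):
  for q in ('leaf','ejector'):
    d=T if n=='top' else C
    for r in nets.silhouettes(n,q): print(n,q,r['confidence'],r['rect'])
"
```

```text
clk 12.9 pos [628.5 216.4  42.3] rpy [ 179.94    0.52 -171.92] d_tool mm [31.9 -0.6  2.3] turn deg -0.08
[ 3.60360444 -1.14738019 -0.51740583]
scene leaf 0.5 [336.6, 174.5, 27.5, 13.5]
scene leaf 0.35 [226.6, 230.7, 64.3, 71.6]
scene leaf 0.26 [111.4, 271.5, 43.7, 56.3]
scene ejector 0.64 [364.3, 185.1, 14.6, 10.1]
```

>>> {"api": "arm_command", "payload": {"deltas": [[8, 0, 0, 0, 0], [8, 0, 0, 0, 0], [6, 0, 0, 0, 0], [4, 0, 0, 0, 0], [0, 0, 0, 0, 0]]}}

```text
clock: 13.7
position: [0.6029, 0.2127, 0.0406]
ee_rot: [3.141, 0.008, -3.002]
wrist_force: [4.0, -0.6, 4.1]
grip_width: 0.0001
finger_force: 2.1
```

>>> {"api": "arm_command", "payload": {"deltas": [[3, 0, 0, 0, 0], [3, 0, 0, 0, 0], [0, 0, 0, 0, 0]]}}

```text
clock: 14.0
position: [0.5989, 0.2121, 0.0406]
ee_rot: [3.141, 0.012, -3.002]
wrist_force: [12.9, 0.6, 0.5]
grip_width: 0.0001
finger_force: 6.6
```

>>> {"api": "arm_command", "payload": {"deltas": [[2, 0, 0, 0, 0], [0, 0, 0, 0, 0], [0, 0, 0, 0, 0]]}}

```text
clock: 14.3
position: [0.5988, 0.2121, 0.0408]
ee_rot: [3.14, 0.015, -3.002]
wrist_force: [22.8, 1.9, -3.8]
grip_width: 0.0002
finger_force: 11.2
```

```bash
python3 -c "
from go import *
delta(w('dock',.064,0,.040),P['dock'][2]-np.pi,P['dock'][2]+np.pi);s=monitor.sense();print(s['wrist_force'])
C=cam('scene')
for q in ('leaf','ejector'):
    for r in nets.silhouettes('scene',q): print(q,r['confidence'],r['rect'])
d=C;u=proj(d,w('dock',.02,0,.05))[0].astype(int); cv2.imwrite('pics/c.png',cv2.resize(d['pixels'][u[1]-40:u[1]+40,u[0]-50:u[0]+50,::-1],None,fx=5,fy=5,interpolation=cv2.INTER_CUBIC))
"
```

```text
clk 14.3 pos [598.8 212.1  40.8] rpy [ 179.93    0.87 -172.02] d_tool mm [ 1.9 -0.5  0.8] turn deg -0.18
[22.83710001  1.85464661 -3.8157919 ]
leaf 0.61 [328.6, 172.2, 25.1, 17.1]
ejector 0.39 [362.7, 180.3, 3.5, 9.5]
```

View pics/c.png

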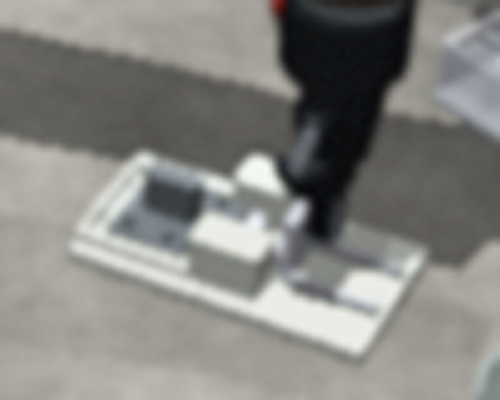

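>>> {"api": "arm_command", "payload": {"deltas": [[-20, 0, 0, 0, 0], [-40, 0, 0, 0, 0], [0, 0, -45, 0, 0], [0, 0, -35, 0, 0], [0, 0, 0, 0, 60]]}}

```text
clock: 14.95
position: [0.655, 0.2204, 0.1248]
ee_rot: [3.139, 0.011, -3.002]
wrist_force: [0.2, 0.4, 0.8]
grip_width: 0.0135
finger_force: 0.0
```

```bash
python3 -c "
from go import *
delta(w('dock',-.039,0,.110),P['dock'][2]-np.pi,P['dock'][2]+np.pi);s=monitor.sense();print(s['wrist_force'])
"
```

```text
clk 14.95 pos [655.  220.4 124.8] rpy [ 179.86    0.66 -171.98] d_tool mm [161.7  -0.8  14.8] turn deg -0.14
[0.15032766 0.44876306 0.82293316]
```

>>> {"api": "arm_command", "payload": {"deltas": [[42, 0, 3, 0, 60], [42, 0, 4, 0, 60], [42, 0, 4, 0, 60], [35, 0, 4, 0, 60], [0, 0, 0, 0, 60]]}}

```text
clock: 15.45
position: [0.4893, 0.1965, 0.1026]
ee_rot: [3.141, 0.002, -3.001]
wrist_force: [1.1, 0.5, 0.3]
grip_width: 0.0509
finger_force: 0.0
```

```bash
cat > leaf.py <<'E'
from fit import *
P=np.load('poses.npz')
LEAF=[box(-30,22,-35,35,0,8),box(22,40,-13,13,0,8),box(-18,18,-7,7,8,38),cyl(40,11,11,-14,14)]
E
python3 -c "
from go import *
from leaf import *
delta(w('dock',-.039,0,.024),P['dock'][2]-np.pi,P['dock'][2]+np.pi)
C=cam('scene')
L=[r for r in nets.silhouettes('scene','leaf') if abs(r['rect'][0]-330)<20]
print([(r['rect'],r['confidence']) for r in L])
d=C;u=proj(d,w('dock',-.02,0,.05))[0].astype(int); im=cv2.resize(d['pixels'][u[1]-40:u[1]+40,u[0]-50:u[0]+50,::-1],None,fx=6,fy=6,interpolation=cv2.INTER_CUBIC)
p=[*w('dock',-.039,0,.0)[:2],P['dock'][2],.012]
for V in LEAF: cv2.polylines(im,[cv2.convexHull(((proj(d,place(p,V))+.5-u+[50,40])*6).astype(np.float32)).astype(np.int32)],True,(0,0,255),1)
cv2.imwrite('pics/d.png',im)
"
```

```text
clk 15.45 pos [489.3 196.5 102.6] rpy [ 1.7997e+02  1.0000e-01 -1.7192e+02] d_tool mm [-5.7 -0.6 78.6] turn deg -0.08
[([328.9, 173.7, 25.9, 14.1], 0.63), ([322.2, 169.8, 70.1, 42.4], 0.62)]
```

View pics/d.png

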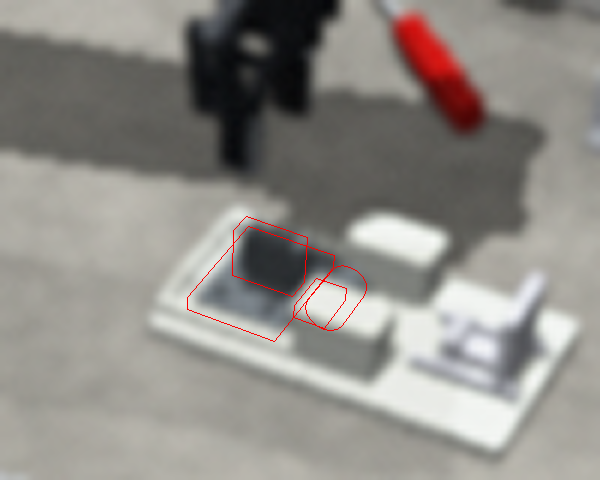

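>>> {"api": "arm_command", "payload": {"deltas": [[-8, -1, 30, 0, 60], [0, 0, 30, 0, 60], [0, 0, 18, 0, 60], [0, 0, 0, 0, 60]]}}

```text
clock: 15.95
position: [0.5017, 0.1971, 0.0231]
ee_rot: [-3.142, 0.002, -3.002]
wrist_force: [-0.5, -0.8, 0.3]
grip_width: 0.051
finger_force: 0.0
```

>>> {"api": "arm_command", "payload": {"deltas": [[0, 0, 0, 0, 0], [0, 0, 0, 0, 0], [0, 0, 0, 0, 0], [0, 0, 0, 0, 0], [0, 0, 0, 0, 0]]}}

```text
clock: 16.45
position: [0.5037, 0.198, 0.0277]
ee_rot: [3.14, 0.01, -3.002]
wrist_force: [0.5, 0.2, 6.1]
grip_width: 0.013
finger_force: 59.7
```

```bash
python3 -c "
from go import *
delta(w('dock',-.037,0,.024),P['dock'][2]-np.pi,P['dock'][2]+np.pi);print(monitor.sense())
"
```

```text
clk 16.45 pos [503.7 198.   27.7] rpy [ 179.91    0.55 -171.98] d_tool mm [ 6.7 -0.1  3.7] turn deg -0.14
{'clock': 16.45, 'joint_pos': array([ 3.74915681e-01,  7.50543257e-02, -2.30998994e-01,  1.25508481e+00,
       -6.18250859e-04,  2.34942261e-01]), 'joint_vel': array([ 4.28062512e-05, -5.34307426e-04, -3.84908570e-04, -1.52371948e-03,
        8.76114042e-04,  2.56850410e-03]), 'joint_efforts': array([ 6.99973293e-02, -4.73046792e+01,  4.25605917e+01,  1.15351933e-01,
        9.23551270e-02,  1.45344358e-02]), 'position': array([0.50368611, 0.19802583, 0.02774657]), 'ee_rot': array([ 3.13994555,  0.00953678, -3.00163007]), 'wrist_force': array([0.46402303, 0.18691577, 6.06053418]), 'moment': array([-0.0584727 , -0.03611108, -0.00963155]), 'finger_force': 59.71684455871582, 'grip_width': 0.0129904258780572}
```

>>> {"api": "arm_command", "payload": {"deltas": [[0, 0, -20, 0, 0], [0, 0, -40, 0, 0], [0, 0, -50, 0, 0], [0, 0, -40, 0, 0], [0, 0, 0, 0, 0]]}}

```text
clock: 16.95
position: [0.5036, 0.1981, 0.1826]
ee_rot: [3.138, 0.016, -3.002]
wrist_force: [1.0, 1.7, -1.2]
grip_width: 0.0127
finger_force: 58.8
```

```bash
python3 -c "
from go import *
delta(w('post',-.115,0,.165),P['post'][2]-np.pi,P['post'][2]+np.pi);print(monitor.sense()['wrist_force'],monitor.sense()['grip_width'])
"
```

```text
clk 16.95 pos [503.6 198.1 182.6] rpy [ 179.82    0.9  -171.98] d_tool mm [  40.3 -414.9   17.6] turn deg 13.13
[ 0.96947885  1.74179154 -1.2225833 ] 0.012681372413469998
```

>>> {"api": "arm_command", "payload": {"deltas": [[0, 0, 0, 6.6, 0], [0, 0, 0, 6.6, 0], [4, -40, 0, 0, 0], [4, -40, 0, 0, 0], [4, -40, 0, 0, 0]]}}

```text
clock: 17.45
position: [0.4781, 0.0779, 0.1748]
ee_rot: [3.139, 0.005, 3.052]
wrist_force: [0.1, -1.4, -1.6]
grip_width: 0.0126
finger_force: 59.0
```

>>> {"api": "arm_command", "payload": {"deltas": [[4, -42, 0, 0, 0], [4, -42, 0, 0, 0], [4, -42, 0, 0, 0], [4, -42, 0, 0, 0], [4, -42, 0, 0, 0]]}}

```text
clock: 17.95
position: [0.4391, -0.1299, 0.1745]
ee_rot: [3.139, 0.006, 3.051]
wrist_force: [1.7, -0.1, -1.7]
grip_width: 0.0129
finger_force: 59.0
```

>>> {"api": "arm_command", "payload": {"deltas": [[4, -40, 0, 0, 0], [4, -25, 0, 0, 0], [0, 0, 0, 0, 0]]}}

```text
clock: 18.25
position: [0.425, -0.1948, 0.174]
ee_rot: [3.139, 0.005, 3.048]
wrist_force: [0.8, 0.8, -1.6]
grip_width: 0.0127
finger_force: 59.0
```

```bash
python3 -c "
from go import *
delta(w('post',-.115,0,.105),P['post'][2]-np.pi,P['post'][2]+np.pi);print(monitor.sense()['wrist_force'],monitor.sense()['grip_width'])
"
```

```text
clk 18.25 pos [ 425.  -194.8  174. ] rpy [179.86   0.29 174.61] d_tool mm [ -3.  -16.5  69. ] turn deg 359.73
[ 0.82250177  0.83211581 -1.62871107] 0.012741206710524094
```

>>> {"api": "arm_command", "payload": {"deltas": [[0, -16, 20, 0, 0], [0, 0, 30, 0, 0], [0, 0, 19, 0, 0], [0, 0, 0, 0, 0]]}}

```text
clock: 18.65
position: [0.4236, -0.207, 0.1027]
ee_rot: [3.137, 0.001, 3.051]
wrist_force: [0.4, -0.4, -1.3]
grip_width: 0.0126
finger_force: 59.1
```

```bash
cat > v.py <<'E'
from go import *
from leaf import *
import sys
off=float(sys.argv[2]) # leaf bore ahead of tcp, m
delta(w('post',-.040-off,0,.1047),P['post'][2]-np.pi,P['post'][2]+np.pi)
s=monitor.sense();print(s['wrist_force'],s['grip_width']);t=s['position'];y=s['ee_rot'][2]-np.pi
C=cam('scene');d=C;u=proj(d,w('post',-.06,0,.1))[0].astype(int);a,b=50,38
im=cv2.resize(d['pixels'][u[1]-b:u[1]+b,u[0]-a:u[0]+a,::-1],None,fx=7,fy=7,interpolation=cv2.INTER_CUBIC); raw=im.copy()
p=[t[0]+np.cos(y)*(off-.04),t[1]+np.sin(y)*(off-.04),y,t[2]-.0157]
for M,q,c in((LEAF,p,(0,0,255)),(POST,P['post'],(0,200,0))):
  for V in M: cv2.polylines(im,[cv2.convexHull(((proj(d,place(q,V))+.5-u+[a,b])*7).astype(np.float32)).astype(np.int32)],True,c,1)
cv2.imwrite(sys.argv[1],im)
for r in nets.silhouettes('scene','leaf'): print(r['rect'],r['confidence'])
E
python3 v.py pics/e.png .033
```

```text
clk 18.65 pos [ 423.6 -207.   102.7] rpy [1.7974e+02 8.0000e-02 1.7483e+02] d_tool mm [-45.3  -4.2  -2. ] turn deg 359.95
[ 0.39027987 -0.43444978 -1.33850905] 0.012596165241500491
[204.9, 217.3, 34.2, 22.8] 0.73
```

View pics/e.png

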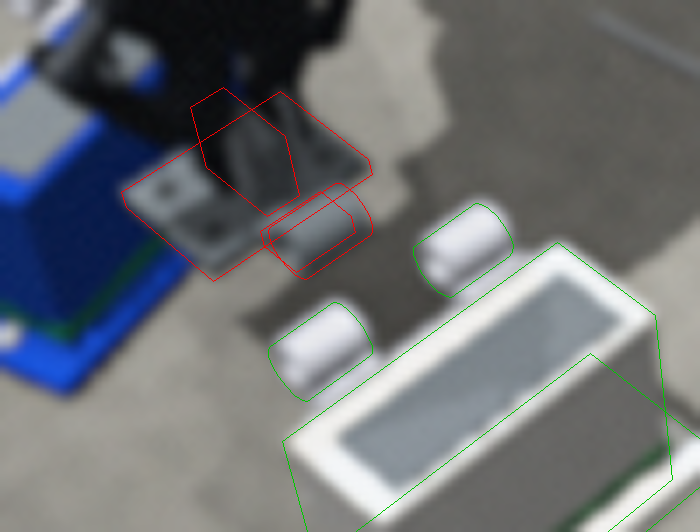

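>>> {"api": "arm_command", "payload": {"deltas": [[0, -4, -2, 0, 0], [-10, 0, 0, 0, 0], [-10, 0, 0, 0, 0], [0, 0, 0, 0, 0], [0, 0, 0, 0, 0]]}}

```text
clock: 19.25
position: [0.445, -0.2139, 0.1079]
ee_rot: [3.139, 0.006, 3.052]
wrist_force: [-1.0, 0.8, -1.7]
grip_width: 0.013
finger_force: 59.1
```

```bash
python3 v.py pics/f.png .033
```

```text
clk 19.25 pos [ 445.  -213.9  107.9] rpy [179.85   0.33 174.84] d_tool mm [-23.4   0.8   3.2] turn deg 359.96
[-1.04317886  0.77718218 -1.66579992] 0.012995276614845843
[209.0, 222.7, 33.4, 21.2] 0.69
```

>>> {"api": "arm_command", "payload": {"deltas": [[-6, 1, 3, 0, 0], [-6, 0, 0, 0, 0], [0, 0, 0, 0, 0], [0, 0, 0, 0, 0], [0, 0, 0, 0, 0]]}}

```text
clock: 19.85
position: [0.4567, -0.2141, 0.105]
ee_rot: [3.139, 0.006, 3.051]
wrist_force: [0.5, -0.4, -2.1]
grip_width: 0.0126
finger_force: 59.1
```

```bash
python3 v.py pics/f.png .033
```

```text
clk 19.85 pos [ 456.7 -214.1  105. ] rpy [179.85   0.35 174.82] d_tool mm [-11.8  -0.1   0.3] turn deg 359.94
[ 0.48388252 -0.39021584 -2.06302961] 0.012582295384575398
[211.7, 224.4, 35.7, 21.4] 0.85
[391.6, 142.3, 42.6, 31.5] 0.5
[354.5, 242.4, 30.3, 52.9] 0.18
```

>>> {"api": "arm_command", "payload": {"deltas": [[-6, 0, 0, 0, 0], [-6, 0, 0, 0, 0], [0, 0, 0, 0, 0], [0, 0, 0, 0, 0]]}}

```text
clock: 20.35
position: [0.4688, -0.2152, 0.105]
ee_rot: [3.139, 0.006, 3.051]
wrist_force: [0.1, -0.4, -1.8]
grip_width: 0.0129
finger_force: 59.1
```

>>> {"api": "arm_command", "payload": {"deltas": [[-2, 0, 0, 0, 0], [0, 0, 0, 0, 0], [0, 0, 0, 0, 0]]}}

```text
clock: 20.65
position: [0.4707, -0.2154, 0.1051]
ee_rot: [3.139, 0.006, 3.051]
wrist_force: [-0.8, 0.6, -1.9]
grip_width: 0.0125
finger_force: 59.1
```

>>> {"api": "arm_command", "payload": {"deltas": [[-2, 0, 0, 0, 0], [0, 0, 0, 0, 0], [0, 0, 0, 0, 0]]}}

```text
clock: 20.95
position: [0.4727, -0.2155, 0.1051]
ee_rot: [3.139, 0.006, 3.051]
wrist_force: [-0.2, 0.3, -1.8]
grip_width: 0.0128
finger_force: 59.1
```

```bash
python3 v.py pics/f.png .033
```

```text
clk 20.95 pos [ 472.7 -215.5  105.1] rpy [179.85   0.36 174.82] d_tool mm [ 4.3 -0.1  0.4] turn deg 359.94
[-0.16638552  0.28616906 -1.78436835] 0.012821474454706086
[218.7, 228.3, 28.9, 21.1] 0.86
```

View pics/f.png

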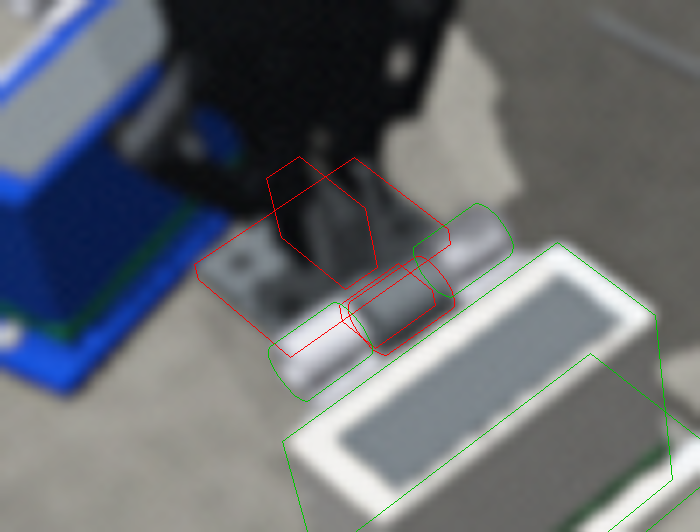

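>>> {"api": "arm_command", "payload": {"deltas": [[-1.5, 0, 0, 0, 0], [0, 0, 0, 0, 0], [0, 0, 0, 0, 0]]}}

```text
clock: 21.35
position: [0.4742, -0.2157, 0.1051]
ee_rot: [3.139, 0.006, 3.051]
wrist_force: [0.4, -0.0, -1.6]
grip_width: 0.0131
finger_force: 59.1
```

>>> {"api": "arm_command", "payload": {"deltas": [[-1.5, 0, 0, 0, 0], [0, 0, 0, 0, 0], [0, 0, 0, 0, 0]]}}

```text
clock: 21.65
position: [0.4755, -0.2158, 0.1052]
ee_rot: [3.139, 0.006, 3.051]
wrist_force: [-2.5, 0.0, -0.6]
grip_width: 0.0126
finger_force: 59.4
```

>>> {"api": "arm_command", "payload": {"deltas": [[-1, 0, 0, 0, 0], [0, 0, 0, 0, 0], [0, 0, 0, 0, 0]]}}

```text
clock: 21.95
position: [0.4756, -0.2158, 0.1051]
ee_rot: [3.139, 0.004, 3.051]
wrist_force: [-8.1, 0.9, 3.0]
grip_width: 0.013
finger_force: 59.8
```

>>> {"api": "arm_command", "payload": {"deltas": [[5, 0, 0, 0, 0], [0, 0, 0, 0, 0], [0, 0, 0, 0, 0]]}}

```text
clock: 22.25
position: [0.4719, -0.2155, 0.1053]
ee_rot: [3.139, 0.007, 3.051]
wrist_force: [-0.1, -1.1, -1.3]
grip_width: 0.0128
finger_force: 59.3
```

>>> {"api": "arm_command", "payload": {"deltas": [[0, 2.5, 0, 0, 0], [0, 0, 0, 0, 0], [0, 0, 0, 0, 0]]}}

```text
clock: 22.55
position: [0.472, -0.2129, 0.1051]
ee_rot: [3.139, 0.006, 3.051]
wrist_force: [-0.2, 0.2, -1.4]
grip_width: 0.0127
finger_force: 59.3
```

>>> {"api": "arm_command", "payload": {"deltas": [[0, -5, 0, 0, 0], [0, 0, 0, 0, 0], [0, 0, 0, 0, 0]]}}

```text
clock: 22.85
position: [0.4714, -0.2182, 0.1051]
ee_rot: [3.139, 0.006, 3.051]
wrist_force: [-0.3, 0.2, -1.0]
grip_width: 0.0127
finger_force: 59.1
```

>>> {"api": "arm_command", "payload": {"deltas": [[4, 2.5, 0.4, 0, 0], [0, 0, 0, 0, 0], [0, 0, 0, 0, 0], [0, 0, 0, 0, 0]]}}

```text
clock: 23.25
position: [0.4677, -0.2151, 0.1048]
ee_rot: [3.139, 0.006, 3.051]
wrist_force: [0.2, 0.3, -2.3]
grip_width: 0.0125
finger_force: 59.1
```

```bash
python3 v.py pics/g.png .0335
```

```text
clk 23.25 pos [ 467.7 -215.1  104.8] rpy [179.86   0.37 174.82] d_tool mm [-0.1 -0.1  0.1] turn deg 359.94
[ 0.16009819  0.27189704 -2.34651888] 0.012515618244889582
[389.3, 139.1, 42.9, 35.6] 0.64
```

View pics/g.png

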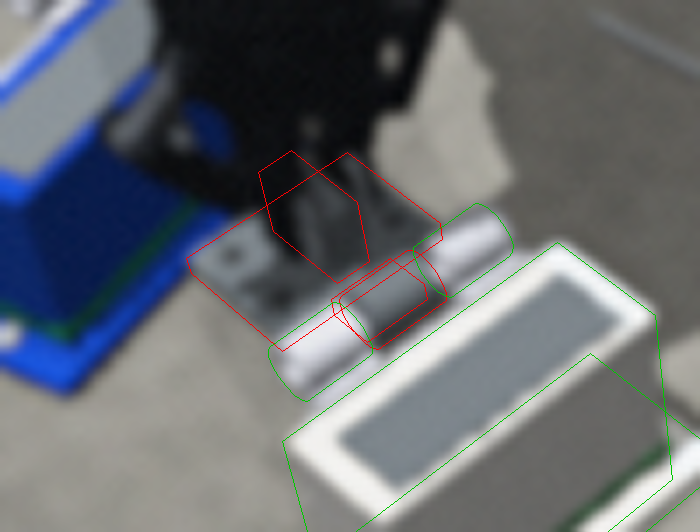

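```bash
python3 -c "
from h import *
print(ticket.close_job())"
```

```text
the job is handed in; nothing more can be done
None
```

I handed the job in at about 23 s: the ejector was pressed home and the leaf is held between the post's two knuckles with the holes lined up. The last camera check agrees to within about 1–2 mm, but no verdict came back.

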